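# Swing a medicine bottle round to the label reader

## Robot

A 6-joint arm with a two-finger parallel gripper is mounted at the origin on a cart in front of the work surface, level with it; the furniture and walls round the work are solid. World frame = base frame: x ahead of the robot, y to its left, z up, the work surface at z = 0. Lengths are in mm, angles in rad, forces in N, time in s.
With the tool pointing down it reaches from about 325 to 900 mm from the base axis. Payload 3.5 kg.
Tool frame: the origin (TCP) lies at the very end of the fingers, on their centre line; the grasp point (between the pads) lies 19 mm behind it; z points along the fingers, y is the direction in which the jaws open and shut (so a half turn about z gives the same grasp; the last joint's range is limited). The gripper opens to 85 mm and grips with 20 to 120 N. Pads are 22 mm wide; open, the fingers measure 114 mm over their backs; the gripper's body (76 mm by 85 mm) begins 54 mm behind the grasp point. The pads swing forward as they close: fully open they stand 13 mm farther back than shut.
Start: joints at [-1.411, 0.276, -0.026, 1.268, 0, 1.467], TCP at [162.354, -603.542, 231.313] pointing down, gripper open.
Joint ranges: [-3.12, 3.12], [-0.85, 1.88], [-1.08, 1.24], [-1.95, 2.15], [-1.57, 1.53], [-3.14, 3.14]. Speed limits (rad/s): [2.57, 2.57, 3.14, 3.14, 3.14, 3.14].

## Interface

Orientations are given as a unit quaternion [w, x, y, z].
In Python, from station import robot, capture, job, spotter gives the robot as it stands.
- The arm moves only by the tool arm_command, never from a script. Its argument "increments" is a list of rows, each a list of 3 entries, a list of its own where there are three numbers: the opening, from 0 (shut) to 1 (fully open), then the shift along the tool's x, y, z in m, then the turn, a rotation vector about the tool's x, y, z in degrees. In form: [[fingers, [tx, ty, tz], [wx, wy, wz]], ...]. A call has exactly 8 rows; each row is the pose to reach, as a shift and turn from the pose commanded when the call began, along the tool's axes at that moment; what a row does not reach only later rows make up. A row lasts 1/8 s, in which the tool goes at most 62.5 mm and 10.7 degrees, less where a joint would pass 70% of its speed; a pose out of reach is approached as far as the arm can. A call with a gripper value outside its range is refused whole. The fingers move at their own pace and stop on an object; "squeeze" is the grip in N (left out, the last holds). Time passes only in rows, so rows that repeat a pose let the fingers close, or fill a call up. It gives the time, the measured TCP pose, the force and the opening at its end, in the units of the state.
- robot.sense(): the state, without advancing time (a new reading comes with each control period).
- capture(name): name is "scene" or "top" or "wrist"; returns a dict with "color" (480x640x3 uint8, red, green, blue), "mtx" (3x3 intrinsics, pixels), "position" and "attitude" of the camera in the world. Camera axes: x right, y down, z forward; pixel columns grow to the right and rows downward; lengths in mm; the calibration is good to about 2 mm. A picture is of the moment at which its call begins. There is no depth.
- job.job_done(): hands the job in, once; it reports no verdict.
Trained networks look in a picture, given as the dict that the camera call returned (one of the last four; its "shot" number tells which), for a name from the list of things; names that differ only in an ending like _2 or _b are one class to them, and where a whole thing is asked for, a point or a joint stands for the part that bears it (a point fixed in the world has none). Each returns a list of dicts, best first, with "conf" (0 to 1); they miss things now and then, are a little off and sometimes report something else, mostly with a low value. They report only what shows in the picture. A call takes as long as a camera call. They do not tell look-alikes from the thing itself.
- spotter.recognise(picture, name): "box" ([left, top, right, bottom] in pixels, round what is visible of it).
The state is a dict: "clock": time; "joints": joint angles; "qd": joint speeds; "effort": joint torques, N m; "tcp_pos": TCP position; "tcp_rot": TCP orientation; "contact_force": force on the tool from outside, world axes, zero at the start; "wrist_torque": the same for the moment, N m; "width": finger opening in mm.
Only numpy, scipy, OpenCV 4.12 (cv2) and the standard library are available. Lean on these libraries where they do the work, as an engineer would, in place of code of your own. Each camera call takes 0.05 s, during which the arm holds its last target. There are 200 camera calls.

## Task

Stand the larger of the two brown bottles upright in the middle of the small round rubber rest at the end of the reader stand's blue arm, and let go of it. Then pull up the red spring knob, swing the arm clockwise (seen from above) with the bottle riding on it to the next hole, the green-marked one, so that the bottle stands before the label reader, and let the knob snap fully down there. Do not move the other things or knock the bottle over.

Things in the scene. Friction and masses are not known exactly. Their poses are not given: they have to be found in the camera images.
- reader_stand: Fixed label-reader stand. Origin on the work surface under the arm's upright pivot, z up. Grey base disc, 160 mm diameter, 10 mm thick. A bright index plate (156 x 56 mm, centred 79.5 mm from the pivot along +y, top at z 22 mm) has three 11 mm holes on a circle of 90 mm radius about the pivot, at bearings 130 (yellow dot), 90 (green) and 50 degrees (white) anticlockwise from its +x axis.
- swing_arm (a joint): Turn of the blue arm about the pivot, rad, positive clockwise from above. 0: knob over the yellow loading hole (start); 0.698: over the green reading hole, bottle before the reader; 1.396: over the white hole (not used). Stops at -0.10 and 1.50. Light friction, 0.06 N m; stays where left; 1 degree of play with the pin in a hole. Bar top at z 36 mm; knob and rest on opposite ends, each 90 mm from the pivot.
- pull_knob (a joint): Lift of the red spring knob and its 8 mm pin, m: 0 fully down (pin 10 mm deep in a hole), upper stop 0.017. About 0.010 when the pin rests on the plate between holes; the arm turns only above that. The spring pulls down with about 4 N at 0 and 8.5 N at the top. Let go between holes, the pin rides on the plate and snaps into the next hole it comes to.
- knob_grip (a point): Middle of the red round knob: 26 mm diameter, straight sides from 7 mm below to 9 mm above this point, top 13 mm above; under it a steel sleeve of 18 mm diameter up to 15 mm below this point. 70 mm above the work surface when fully down; rises with the knob.
- loading_hole (a point): Centre of the yellow-marked hole's mouth, on the top of the index plate, fixed.
- reading_hole (a point): Centre of the green-marked hole's mouth, on the top of the index plate, fixed.
- rest_top (a point): Centre of the top of the bottle rest, a flat level black rubber disc of 39 mm diameter without a rim on a blue cap of 41 mm, 60 mm above the work surface. It turns with the arm.
- big_bottle: The larger brown medicine bottle, white screw cap, red band on the label: 43 mm diameter, straight body up to about 65 mm, 90 mm high with the cap, 0.11 kg. Origin at the centre of its underside, z up along the bottle.
- small_bottle: The smaller brown medicine bottle, white cap, brown band: 38 mm diameter, 76 mm high. Not to be moved. Origin at the centre of its underside.
- white_pot: White screw-lid cream pot, 54 mm diameter, 47 mm high. Not to be moved. Origin at the centre of its underside.
- red_pot: Flat cream pot with a red lid, 70 mm diameter, 37 mm high. Not to be moved. Origin at the centre of its underside.
- reader_window (a point): Middle of the dark window of the reader, a fixed white head on a grey stem, 150 mm from the pivot along the stand's -y and 114 mm above the work surface. The head measures 60 mm across, 42 mm deep and its top is 148 mm above the surface; it looks towards the pivot.
Things that resemble listed ones, but are neither listed nor needed, are in the scene too. Leave any purple look-alike of the big_bottle alone.

How it is judged (in metres and radians):
On the way, in this order (a step that is already met when the one before it is completed fails the run):
1. the bottle stands on the rest, let go, with the arm still at the loading hole (distance between big_bottle and rest_top below 0.018 m and angle between big_bottle's own z axis and vertical below 0.1 rad and contact force between big_bottle and the fingers below 0.1 N and contact force between big_bottle and swing_arm above 0.3 N and value of joint swing_arm below 0.08 rad), for 0.2 s.
2. the knob is pulled up and the arm is on its way with the bottle on the rest (value of joint pull_knob above 0.007 m and value of joint swing_arm above 0.15 rad and distance between big_bottle and rest_top below 0.018 m and angle between big_bottle's own z axis and vertical below 0.15 rad).
At the end, for the whole second after the job is handed in: The knob is down within 3 mm with its pin in the green reading hole (arm within 0.05 rad of 0.698), the arm is still, and the larger brown bottle stands upright (within 0.1 rad) and at rest on the bottle rest, its foot within 18 mm of the rest's centre (value of joint pull_knob below 0.003 m and value of joint swing_arm between 0.648 and 0.748 rad and velocity of joint swing_arm between -0.05 and 0.05 rad/s and distance between big_bottle and rest_top below 0.018 m and angle between big_bottle's own z axis and vertical below 0.1 rad and linear speed of big_bottle below 0.02 m/s); the robot touches nothing.
It fails at once if the larger brown bottle is knocked over (angle between big_bottle's own z axis and vertical above 1 rad).
It fails at once if the small brown bottle is moved more than 25 mm (distance of small_bottle from where it was at the start of the episode above 0.025 m).
It fails at once if the white pot is moved more than 25 mm (distance of white_pot from where it was at the start of the episode above 0.025 m).
It fails at once if the red pot is moved more than 25 mm (distance of red_pot from where it was at the start of the episode above 0.025 m).
It also fails if it takes over 70 s, if anything falls off the work surface, if the arm or the gripper's body presses on something with over 40 N, if the wrist force passes 120 N, or if a joint passes its speed limit or range.

## Working session

There is one attempt and no reset: what is moved stays moved. The work goes in short steps, Python scripts to look and compute and a tool call to move; the robot and the scene stay as the last step left them, time stands still between calls to the robot, and variables do not carry over. Pictures are saved under pics/ and viewed, about 8 in all and at most 12, crops included, and the job is handed in when it is done.

Besides the shell and the picture viewer there is one more tool, called after "Call:" as a command line: name --argument value ..., lists and objects as JSON in quotes. arm_command: Moves the arm, as the interface text tells. Its arguments: {"type":"object","properties":{"increments":{"type":"array"},"squeeze":{"type":"number"}},"required":["increments"]}

```bash
ls; mkdir -p pics; cat > h.py <<'E'
import numpy as np, cv2
from scipy.spatial.transform import Rotation as R
from station import robot, capture, job, spotter
def rot(q): q=np.array(q,float); return R.from_quat([q[1],q[2],q[3],q[0]]).as_matrix() if q.size==4 else q.reshape(3,3)
def ray(c,uv):
    K=np.array(c["mtx"]); d=rot(c["attitude"])@np.linalg.solve(K,[uv[0],uv[1],1.]); return np.array(c["position"],float),d/np.linalg.norm(d)
def atz(c,uv,z):
    p,d=ray(c,uv); return p+d*(z-p[2])/d[2]
def proj(c,X):
    p=rot(c["attitude"]).T@(np.array(X,float)-np.array(c["position"])); q=np.array(c["mtx"])@p; return q[:2]/q[2]
def tri(obs):
    A=np.zeros((3,3));b=np.zeros(3)
    for c,uv in obs:
        p,d=ray(c,uv);M=np.eye(3)-np.outer(d,d);A+=M;b+=M@p
    return np.linalg.solve(A,b)
def save(c,n): cv2.imwrite("pics/"+n,c["color"][:,:,::-1])
E
python3 - <<'E'
from h import *
s=robot.sense(); print(s["tcp_pos"],s["tcp_rot"],s["width"],s["clock"])
for n in ["scene","top"]:
    c=capture(n); save(c,n+"0.png"); print(n,c["position"],c["attitude"],np.array(c["mtx"]).tolist())
    for o in ["big_bottle","small_bottle","white_pot","red_pot","pull_knob","rest_top","reader_stand","swing_arm","reader_window"]:
        try: print(o,[(np.round(r["box"]).tolist(),round(r["conf"],2)) for r in spotter.recognise(c,o)[:3]])
        except Exception as e: print(o,e)
E
```

```text
pics
[ 162.24546197 -602.76179806  230.11306709] [-1.12809779e-03  9.91377328e-01  1.31033279e-01 -1.85065448e-05] 85.32248668540656 0.0
scene [-683.73116762 -374.43357508  770.74024469] [-0.40717373  0.69989266 -0.50777035  0.29415827] [[451.29369376962217, 0.0, 321.31932365059845], [0.0, 451.29369376962217, 246.65823545663812], [0.0, 0.0, 1.0]]
big_bottle [([392.0, 259.0, 410.0, 294.0], 0.88), ([467.0, 274.0, 489.0, 307.0], 0.87)]
small_bottle [([354.0, 261.0, 365.0, 288.0], 0.71)]
white_pot [([424.0, 279.0, 445.0, 305.0], 0.88)]
red_pot [([182.0, 231.0, 203.0, 248.0], 0.89)]
pull_knob [([213.0, 242.0, 220.0, 251.0], 0.38), ([426.0, 280.0, 448.0, 303.0], 0.22)]
rest_top [([388.0, 260.0, 409.0, 293.0], 0.51), ([213.0, 244.0, 226.0, 260.0], 0.49)]
reader_stand [([207.0, 237.0, 303.0, 268.0], 0.66)]
swing_arm [([213.0, 245.0, 243.0, 260.0], 0.64)]
reader_window [([214.0, 241.0, 221.0, 250.0], 0.43), ([207.0, 238.0, 305.0, 268.0], 0.31)]
top [-215.31674969  112.16622272 1689.14797952] [ 0.13648329 -0.64132109  0.73934633 -0.15312273] [[562.7507288591811, 0.0, 326.225770625383], [0.0, 562.7507288591811, 251.94278735327242], [0.0, 0.0, 1.0]]
big_bottle [([476.0, 243.0, 489.0, 248.0], 0.4)]
small_bottle []
white_pot []
red_pot [([172.0, 266.0, 198.0, 286.0], 0.56)]
pull_knob [([226.0, 291.0, 235.0, 301.0], 0.63)]
rest_top [([228.0, 246.0, 272.0, 303.0], 0.96)]
reader_stand [([213.0, 241.0, 312.0, 312.0], 0.55)]
swing_arm [([230.0, 249.0, 273.0, 304.0], 0.84)]
reader_window [([215.0, 240.0, 316.0, 310.0], 0.71)]
```

```bash
python3 - <<'E'
import cv2,numpy as np
a=cv2.imread("pics/scene0.png");b=cv2.imread("pics/top0.png")
A=cv2.resize(a[205:325,160:520],None,fx=2.2,fy=2.2,interpolation=2)
B=cv2.resize(b[200:340,150:510],None,fx=2.2,fy=2.2,interpolation=2)
cv2.imwrite("pics/c1.png",np.vstack([A,B]))
E
```

```text
(no output)
```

View pics/c1.png

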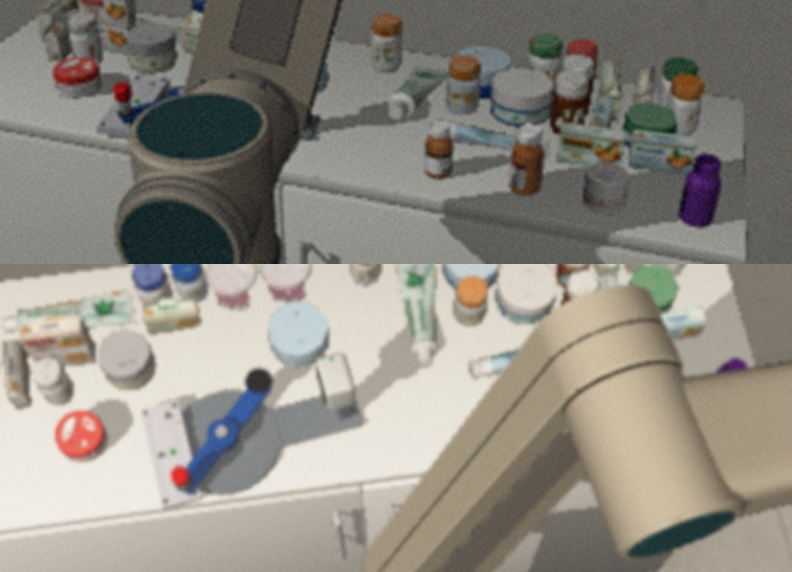

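The picture shows the stand at left: rest at top-view pixel (267,253), pivot (250,276) and knob (232,296). The big bottle is in the scene box (392–410, 259–294), with the small bottle to its left, a white pot to its right and a purple look-alike farther right.

```bash
python3 - <<'E'
from h import *
s=capture("scene");t=capture("top")
print("knob",atz(t,(231.8,296.4),83),"rest",atz(t,(267.3,253.2),60),"pivot",atz(t,(250.5,275.9),45))
print("reader",atz(t,((317+355)/2/2.2+150,(360-264+368-264)/2/2.2+200),148))
for n,b,h in [("big",[392,259,410,294],90),("small",[354,261,365,288],76),("wp",[424,279,445,305],47),("purple",[467,274,489,307],90),("red",[182,231,203,248],37)]:
    u=(b[0]+b[2])/2
    print(n,"foot",atz(s,(u,b[3]),0),"top",atz(s,(u,b[1]),h),"mid",atz(s,(u,(b[1]+b[3])/2),h/2))
E
```

```text
knob [378.7158622  324.38867934  83.        ] rest [515.2886487  205.70715262  60.        ] pivot [452.22100644 266.36243076  45.        ]
reader [485.93839881  92.67192602 148.        ]
big foot [ 407.48535342 -259.61894455    0.        ] top [ 452.96494926 -244.34674098   90.        ] mid [ 430.32689732 -251.96596618   45.        ]
small foot [ 399.73717561 -137.43897936    0.        ] top [ 427.37075785 -127.44678002   76.        ] mid [ 413.87560638 -132.36308269   38.        ]
wp foot [ 383.98664723 -357.77069641    0.        ] top [ 444.0006025  -345.96991811   47.        ] mid [ 413.25292044 -351.94618034   23.5       ]
purple foot [ 412.12839143 -474.0703948     0.        ] top [ 438.99215304 -458.7645925    90.        ] mid [ 426.16108434 -466.40324782   45.        ]
red foot [455.08246179 465.39182937   0.        ] top [504.7776839  490.45714461  37.        ] mid [479.42631673 477.60889727  18.5       ]
```

Call:
arm_command --increments '[[1, [0.03, -0.023, -0.02], [0, 0, 0]], [1, [0.075, -0.058, -0.05], [0, 0, 0]], [1, [0.125, -0.096, -0.06], [0, 0, 0]], [1, [0.175, -0.135, -0.06], [0, 0, 0]], [1, [0.225, -0.173, -0.06], [0, 0, 0]], [1, [0.27, -0.208, -0.06], [0, 0, 0]], [1, [0.31, -0.24, -0.06], [0, 0, 0]], [1, [0.33, -0.255, -0.06], [0, 0, 0]]]'

```text
clock: 2.1
tcp_pos: [415.9, -269.3, 291.6]
tcp_rot: [0.0, 0.991, 0.132, 0.0]
contact_force: [-0.5, -0.9, -0.0]
width: 85.3
```

```bash
python3 - <<'E'
from h import *
c=capture("wrist"); save(c,"w1.png"); s=robot.sense(); print(s["tcp_pos"],s["tcp_rot"],s["joints"],c["position"],rot(c["attitude"])[:,2], rot(c["attitude"])[:,0])
print(proj(c,[430,-252,90]),proj(c,[430,-252,0]),[(r["box"],r["conf"]) for r in spotter.recognise(c,"big_bottle")])
E
```

```text
[ 416.90708235 -267.98198829  291.54457418] [-7.50478188e-04  9.91112971e-01  1.33016925e-01  1.00657057e-03] [-0.70328256  0.01792183 -0.20204472  1.35059549  0.00250014  2.1714855 ] [ 490.3815481  -249.17100868  433.67812918] [-0.28885528 -0.07943047 -0.95407202] [ 2.62994831e-01 -9.64796989e-01  6.98931219e-04]
[307.12038114 186.6031385 ] [310.09931925 172.58104385] [([474.8, 206.4, 547.4, 264.7], 0.85), ([283.5, 153.1, 324.7, 204.2], 0.75), ([0.0, 5.2, 12.0, 75.4], 0.33)]
```

View pics/w1.png

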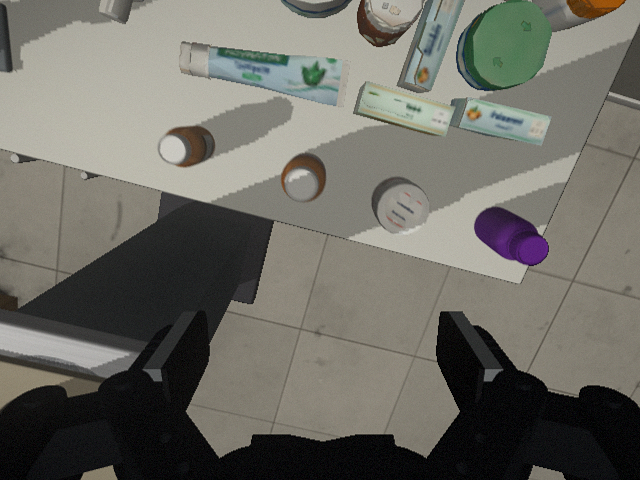

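Picture 2 (wrist) shows the big bottle at pixel (303,180), its cap at about (302,185), with free space round it. The small bottle is at (180,148), the white pot at (402,205) and the purple one at (512,236).

```bash
python3 - <<'E'
from h import *
c=capture("wrist"); S=capture("scene")
print(atz(c,(302.5,185),90), atz(c,(304,154),25),atz(c,(304,178.6),45))
for o in ["big_bottle"]: b=[r["box"] for r in spotter.recognise(S,o)]; print(b)
hsv=cv2.cvtColor(c["color"],cv2.COLOR_RGB2HSV)[140:215,270:340]
m=((hsv[...,0]<18)&(hsv[...,1]>120)).astype(np.uint8); ys,xs=np.nonzero(m); print("brown",xs.min()+270,xs.max()+270,ys.min()+140,ys.max()+140)
w=((hsv[...,1]<40)&(hsv[...,2]>150)).astype(np.uint8); n,l,st,ce=cv2.connectedComponentsWithStats(w)
print([(st[i].tolist(),(ce[i]+[270,140]).tolist()) for i in range(1,n) if st[i][4]>100])
print("tri", tri([(c,(302.5,186)),(S,(401,260.5))]))
# fit xy: project bottle silhouette at xy to compare
for xy in [(430,-252),(425,-248),(428,-245)]:
    P=[proj(c,[xy[0]+r*np.cos(a),xy[1]+r*np.sin(a),z]) for r,z in((21.5,1),(21.5,65)) for a in np.linspace(0,6.28,60)]
    P=np.array(P); print(xy,P.min(0),P.max(0),proj(c,[*xy,90]))
E
```

```text
[ 430.30574398 -248.01232392   90.        ] [ 450.04512144 -241.30278263   25.        ] [ 428.97028915 -247.66918556   45.        ]
[[467.5, 272.4, 485.4, 307.9], [387.0, 258.7, 410.1, 295.9]]
brown 282 325 157 201
[([0, 0, 66, 38, 1081], [288.82793709528215, 152.16743755781684]), ([15, 30, 26, 13, 162], [296.94444444444446, 175.2716049382716])]
tri [ 430.87771955 -247.78222991   98.32168476]
(430, -252) [284.87723351 152.60810072] [330.72139772 204.46748463] [306.81411041 186.52958294]
(425, -248) [279.48472897 156.1671094 ] [325.1903862  208.32670304] [300.98229228 190.78434074]
(428, -245) [277.11573389 152.6840247 ] [322.95854918 204.55032088] [298.51983521 186.62074471]
```

```bash
cat >> h.py <<'E'
def go(x,y,z,s=None):
    s=s or robot.sense(); T=rot(s["tcp_rot"]); return np.round(T.T@(np.array([x,y,z])-s["tcp_pos"]),1)
E
python3 - <<'E'
from h import *
P=[]
for i in range(4): capture("wrist"); s=robot.sense(); P.append(s["tcp_pos"])
print(np.round(P,1),go(429.5,-248,36))
E
```

```text
[[ 414.3 -272.3  291.3]
 [ 414.3 -272.4  291.3]
 [ 414.2 -272.5  291.3]
 [ 414.3 -272.4  291.3]] [ 21.1 -19.7 255.3]
```

Call:
arm_command --increments '[[1, [0.008, -0.007, 0.02], [0, 0, 0]], [1, [0.015, -0.014, 0.05], [0, 0, 0]], [1, [0.021, -0.02, 0.08], [0, 0, 0]], [1, [0.021, -0.02, 0.11], [0, 0, 0]], [1, [0.021, -0.02, 0.13], [0, 0, 0]], [1, [0.021, -0.02, 0.14], [0, 0, 0]], [1, [0.021, -0.02, 0.14], [0, 0, 0]], [1, [0.021, -0.02, 0.14], [0, 0, 0]]]'

```text
clock: 3.55
tcp_pos: [430.5, -247.5, 152.3]
tcp_rot: [0.001, 0.991, 0.131, 0.001]
contact_force: [-0.2, -0.5, 0.1]
width: 85.4
```

```bash
python3 - <<'E'
from h import *
capture("wrist");c=capture("wrist"); save(c,"w2.png"); s=robot.sense(); print(s["tcp_pos"])
print([(r["box"],r["conf"]) for r in spotter.recognise(c,"big_bottle")], proj(c,[429.5,-248,90]),proj(c,s["tcp_pos"]))
for xy in [(429.5,-248)]:
    P=np.array([proj(c,[xy[0]+r*np.cos(a),xy[1]+r*np.sin(a),z]) for r,z in((21.5,1),(21.5,65)) for a in np.linspace(0,6.28,60)]); print(P.min(0),P.max(0))
E
```

```text
[ 430.55759952 -247.43771355  152.40963813]
[([286.4, 195.3, 355.3, 288.5], 0.86)] [321.95904842 264.10007641] [321.48388892 316.77723292]
[286.98426495 195.28561518] [356.82023477 281.77546359]
```

View pics/w2.png

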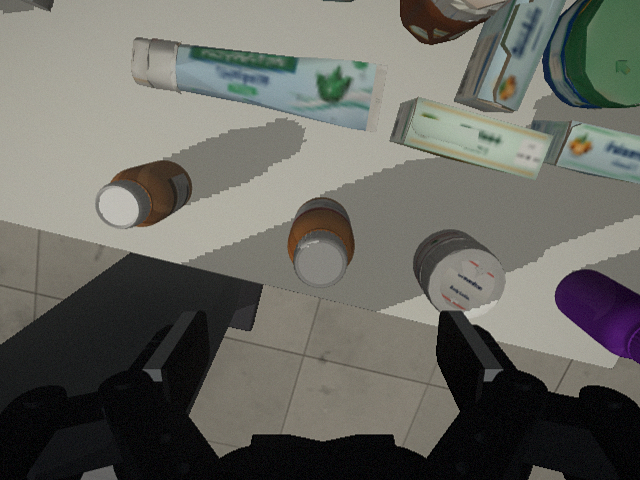

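Picture 3 shows the bottle under the gripper with its cap at (321,260). The box matches the projection of (430,-248), so I go down.

Call:
arm_command --increments '[[1, [0, 0, 0.02], [0, 0, 0]], [1, [0, 0, 0.05], [0, 0, 0]], [1, [0, 0, 0.08], [0, 0, 0]], [1, [0, 0, 0.105], [0, 0, 0]], [1, [0, 0, 0.12], [0, 0, 0]], [1, [0, 0, 0.124], [0, 0, 0]], [1, [0, 0, 0.124], [0, 0, 0]], [1, [0, 0, 0.124], [0, 0, 0]]]'

```text
clock: 4.7
tcp_pos: [430.7, -247.5, 28.3]
tcp_rot: [0.001, 0.991, 0.131, 0.001]
contact_force: [-0.3, -0.9, -0.8]
width: 85.3
```

Call:
arm_command --increments '[[0.3, [0, 0, 0], [0, 0, 0]], [0.3, [0, 0, 0], [0, 0, 0]], [0.3, [0, 0, 0], [0, 0, 0]], [0.3, [0, 0, 0], [0, 0, 0]], [0.3, [0, 0, 0], [0, 0, 0]], [0.3, [0, 0, 0], [0, 0, 0]], [0.3, [0, 0, 0], [0, 0, 0]], [0.3, [0, 0, 0], [0, 0, 0]]]' --squeeze 30

```text
clock: 5.7
tcp_pos: [430.1, -247.0, 27.8]
tcp_rot: [0.0, 0.991, 0.131, 0.0]
contact_force: [-0.4, 0.7, 6.1]
width: 41.4
```

Call:
arm_command --increments '[[0.3, [0, 0, -0.02], [0, 0, 0]], [0.3, [0, 0, -0.06], [0, 0, 0]], [0.3, [0, 0, -0.11], [0, 0, 0]], [0.3, [0, -0.01, -0.16], [0, 0, 0]], [0.3, [0.01, -0.03, -0.2], [0, 0, 0]], [0.3, [0.015, -0.06, -0.22], [0, 0, 0]], [0.3, [0.03, -0.1, -0.22], [0, 0, 0]], [0.3, [0.04, -0.14, -0.22], [0, 0, 0]]]'

```text
clock: 6.7
tcp_pos: [432.1, -100.1, 247.1]
tcp_rot: [-0.0, 0.991, 0.131, 0.0]
contact_force: [0.0, 1.5, -1.0]
width: 41.4
```

Call:
arm_command --increments '[[0.3, [0.01, -0.04, 0], [0, 0, 0]], [0.3, [0.02, -0.08, 0], [0, 0, 0]], [0.3, [0.035, -0.125, 0], [0, 0, 0]], [0.3, [0.05, -0.17, 0], [0, 0, 0]], [0.3, [0.06, -0.21, 0], [0, 0, 0]], [0.3, [0.07, -0.245, 0], [0, 0, 0]], [0.3, [0.08, -0.27, 0], [0, 0, 0]], [0.3, [0.08, -0.275, 0], [0, 0, 0]]]'

```text
clock: 7.7
tcp_pos: [437.7, 185.8, 246.5]
tcp_rot: [-0.0, 0.991, 0.133, -0.001]
contact_force: [-0.4, -0.4, -0.8]
width: 41.5
```

```bash
python3 - <<'E'
from h import *
for i in range(6): c=capture("wrist")
save(c,"w3.png"); s=robot.sense(); print(s["tcp_pos"],s["tcp_rot"],s["width"],s["joints"],s["contact_force"])
for n,X in dict(rest=[515,206,60],pivot=[452,266,45],knob=[379,324,83]).items(): print(n,proj(c,X))
for o in ["rest_top","swing_arm","pull_knob","reader_stand"]: print(o,[(r["box"],r["conf"]) for r in spotter.recognise(c,o)])
E
```

```text
[437.95864384 183.75152973 247.16728345] [-6.11186059e-05  9.91419230e-01  1.30720577e-01 -1.93625323e-04] 41.46098641717583 [ 2.60924728e-01  6.63957457e-05 -3.13242538e-01  1.25785556e+00
  1.71343698e-04  3.14032583e+00] [ 0.05990303  0.39775573 -0.68612843]
rest [320.13254761 111.78885203]
pivot [234.47612284 166.8922055 ]
knob [137.23959833 241.22833559]
rest_top [([124.8, 77.4, 347.1, 248.1], 0.78)]
swing_arm [([120.3, 81.4, 348.7, 250.0], 0.9)]
pull_knob []
reader_stand [([116.8, 61.9, 506.0, 262.6], 0.8)]
```

View pics/w3.png

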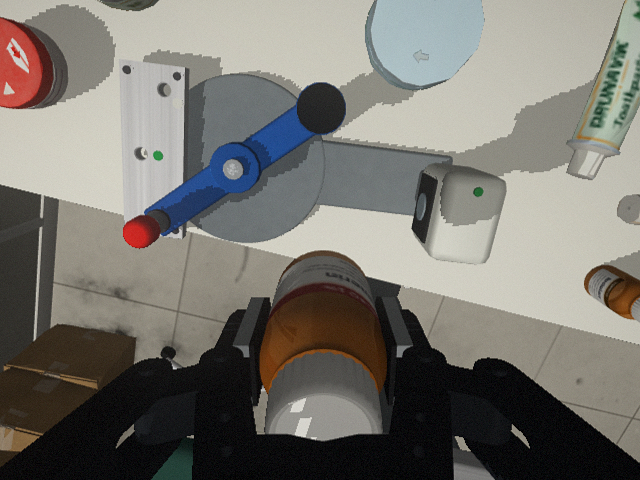

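Picture 4 shows the bottle held and the rest at (321,108), pivot (233,168), knob (140,232), green dot (157,156) and reader at (460,210). A light-blue pot stands near the rest at (425,35). Joint 6 is at its limit, so I will turn the tool.

```bash
python3 - <<'E'
from h import *
c=capture("wrist"); t=capture("top")
hsv=cv2.cvtColor(c["color"],cv2.COLOR_RGB2HSV)
m=((hsv[...,2]<45)).astype(np.uint8); n,l,st,ce=cv2.connectedComponentsWithStats(m)
i=l[108,321]; print(st[i],ce[i]); r=ce[i]
T=cv2.cvtColor(t["color"],cv2.COLOR_RGB2HSV); m=((T[...,2]<70)).astype(np.uint8); n,l,st,ce=cv2.connectedComponentsWithStats(m); i=l[253,267]; print(st[i],ce[i])
print("rest w",atz(c,r,60),"rest t",atz(t,ce[i],60),"tri",tri([(c,r),(t,ce[i])]))
print("pot tri",tri([(c,(428,28)),(t,(285.5,231.4))]),atz(c,(428,28),60))
print("pivot",atz(c,(233,168),45),"knob",atz(c,(139,232),80),tri([(c,(139,232)),(t,(231.8,296.4))]),"green hole",atz(c,(140,154),22),"white",atz(c,(164,90),22))
print(go(*atz(c,r,60)[:2],150))
E
```

```text
[ 298   84   47   50 1694] [320.47343566 110.21546635]
[     0      0    640    480 282443] [342.5231498  229.20787911]
rest w [516.63824882 206.48340432  60.        ] rest t [564.65358971 -42.2936528   60.        ] tri [489.22168589  91.216838   270.81706075]
pot tri [601.08556338 139.27474274  26.47185416] [594.23186486 143.7314607   60.        ]
pivot [451.08617604 267.55026924  45.        ] knob [386.25390532 325.31297693  80.        ] [383.01035411 326.92370229  72.70510309] green hole [437.32296046 356.4873211   22.        ] white [497.7368722  343.14485681  22.        ]
[81.5 -1.  97.4]
```

Call:
arm_command --increments '[[0.3, [0.01, 0, 0.0], [0, 0, -10]], [0.3, [0.025, 0, 0.0], [0, 0, -20]], [0.3, [0.04, 0, 0.01], [0, 0, -30]], [0.3, [0.055, 0, 0.03], [0, 0, -40]], [0.3, [0.07, -0.001, 0.05], [0, 0, -50]], [0.3, [0.0815, -0.001, 0.07], [0, 0, -60]], [0.3, [0.0815, -0.001, 0.08], [0, 0, -70]], [0.3, [0.0815, -0.001, 0.08], [0, 0, -80]]]'

```text
clock: 9.3
tcp_pos: [515.7, 206.5, 165.8]
tcp_rot: [-0.001, 0.673, 0.74, -0.001]
contact_force: [0.4, -0.6, -0.7]
width: 41.3
```

```bash
python3 - <<'E'
from h import *
for i in range(4): c=capture("wrist")
t=capture("top");sc=capture("scene"); save(c,"w4.png"); save(t,"t4.png"); save(sc,"s4.png"); s=robot.sense(); print(s["tcp_pos"],s["tcp_rot"],s["joints"],s["width"])
print(proj(t,[516.5,206.5,60]),proj(sc,[516.5,206.5,60]),proj(c,[516.5,206.5,60]),proj(c,[451,267,45]))
a=c["color"][:,:,::-1]; b=cv2.resize(sc["color"][190:270,160:320,::-1],None,fx=4,fy=4)
cv2.imwrite("pics/c4.png",cv2.resize(np.vstack([a,b]),None,fx=.73,fy=.73))
E
```

```text
[516.71208849 206.8542906  167.60807604] [-1.97905708e-06  6.75693342e-01  7.37182742e-01  3.36177649e-04] [ 2.64450340e-01  1.97856391e-01 -2.65612956e-01  1.10676103e+00
  3.63016380e-04  1.74826020e+00] 41.164009020027855
[267.0125412  252.88499222] [268.0043952 235.5549911] [321.34919258 237.48988387] [228.80083682 133.55703213]
```

View pics/c4.png

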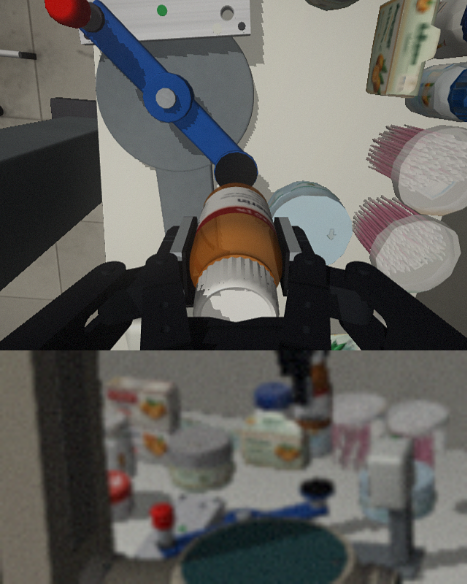

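Picture 5 shows the bottle over the rest, whose centre at about (323,238) is within 2–3 px of the projection. The top view agrees at a height of 60 mm, so I lower it.

Call:
arm_command --increments '[[0.3, [0, 0, 0.015], [0, 0, 0]], [0.3, [0, 0, 0.035], [0, 0, 0]], [0.3, [0, 0, 0.055], [0, 0, 0]], [0.3, [0, 0, 0.068], [0, 0, 0]], [0.3, [0, 0, 0.073], [0, 0, 0]], [0.3, [0, 0, 0.0755], [0, 0, 0]], [0.3, [0, 0, 0.077], [0, 0, 0]], [0.3, [0, 0, 0.077], [0, 0, 0]]]'

```text
clock: 10.6
tcp_pos: [516.9, 207.0, 90.8]
tcp_rot: [0.0, 0.675, 0.738, 0.001]
contact_force: [1.0, -0.0, -0.2]
width: 41.5
```

Call:
arm_command --increments '[[0.3, [0, 0, 0.0005], [0, 0, 0]], [0.3, [0, 0, 0.001], [0, 0, 0]], [0.3, [0, 0, 0.0015], [0, 0, 0]], [0.3, [0, 0, 0.002], [0, 0, 0]], [0.3, [0, 0, 0.002], [0, 0, 0]], [0.3, [0, 0, 0.002], [0, 0, 0]], [0.3, [0, 0, 0.002], [0, 0, 0]], [0.3, [0, 0, 0.002], [0, 0, 0]]]'

```text
clock: 11.6
tcp_pos: [516.5, 206.9, 88.3]
tcp_rot: [-0.0, 0.675, 0.738, 0.0]
contact_force: [-0.2, -0.7, -1.0]
width: 41.3
```

Call:
arm_command --increments '[[0.3, [0, 0, 0.0005], [0, 0, 0]], [0.3, [0, 0, 0.001], [0, 0, 0]], [0.3, [0, 0, 0.001], [0, 0, 0]], [0.3, [0, 0, 0.0015], [0, 0, 0]], [0.3, [0, 0, 0.0015], [0, 0, 0]], [0.3, [0, 0, 0.0015], [0, 0, 0]], [0.3, [0, 0, 0.0015], [0, 0, 0]], [0.3, [0, 0, 0.0015], [0, 0, 0]]]'

```text
clock: 12.6
tcp_pos: [517.0, 207.3, 87.7]
tcp_rot: [-0.0, 0.675, 0.738, 0.001]
contact_force: [-0.9, 0.6, 5.7]
width: 41.2
```

Call:
arm_command --increments '[[0.6, [0, 0, -0.0005], [0, 0, 0]], [0.7, [0, 0, -0.0005], [0, 0, 0]], [0.85, [0, 0, -0.0005], [0, 0, 0]], [0.85, [0, 0, -0.0005], [0, 0, 0]], [0.85, [0, 0, -0.0005], [0, 0, 0]], [0.85, [0, 0, -0.0005], [0, 0, 0]], [0.85, [0, 0, -0.0005], [0, 0, 0]], [0.85, [0, 0, -0.0005], [0, 0, 0]]]'

```text
clock: 13.6
tcp_pos: [516.5, 206.9, 87.3]
tcp_rot: [-0.0, 0.675, 0.738, 0.0]
contact_force: [0.4, -0.9, 0.9]
width: 72.7
```

Call:
arm_command --increments '[[0.85, [0, 0, -0.01], [0, 0, 0]], [0.85, [0, 0, -0.03], [0, 0, 0]], [0.85, [0, 0, -0.06], [0, 0, 0]], [0.85, [0, 0, -0.09], [0, 0, 0]], [0.85, [0, 0, -0.12], [0, 0, 0]], [0.85, [0, 0, -0.14], [0, 0, 0]], [0.85, [0, 0, -0.14], [0, 0, 0]], [0.85, [0, 0, -0.14], [0, 0, 0]]]'

```text
clock: 14.6
tcp_pos: [516.1, 206.7, 226.8]
tcp_rot: [-0.0, 0.675, 0.738, -0.0]
contact_force: [0.1, -0.1, -0.3]
width: 72.5
```

```bash
python3 - <<'E'
from h import *
for i in range(3): c=capture("wrist")
save(c,"w5.png"); s=robot.sense(); print(s["tcp_pos"],s["tcp_rot"],s["width"],s["contact_force"])
print(proj(c,[516.5,206.5,60]),proj(c,[516.5,206.5,150]))
print([(r["box"],r["conf"]) for r in spotter.recognise(c,"big_bottle")],[(r["box"],r["conf"]) for r in spotter.recognise(c,"pull_knob")])
P=np.array([proj(c,[516.5+r*np.cos(a),206.5+r*np.sin(a),z]) for r,z in((21.5,61),(21.5,125)) for a in np.linspace(0,6.28,60)]); print(P.min(0),P.max(0))
E
```

```text
[515.59934514 206.56929263 225.94499569] [-0.00084007  0.67496845  0.7378455  -0.00095478] 72.53640572863915 [ 0.25240059  0.05120645 -0.28951542]
[323.21130805 215.72120651] [323.22546494 252.93408624]
[([293.3, 193.6, 359.0, 279.0], 0.94), ([120.6, 7.4, 167.2, 56.0], 0.47)] [([117.5, 7.1, 166.6, 54.7], 0.74)]
[290.01604527 189.47067219] [356.43800734 270.95269249]
```

View pics/w5.png

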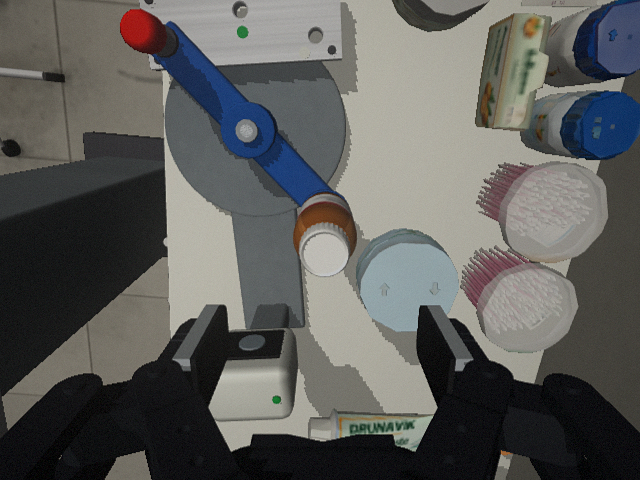

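Picture 6 shows the bottle upright on the rest (box 293–359, 194–279) and released. The knob is at (146,32), pivot (246,130), green dot (242,32) with its hole at (240,10), white hole (316,36).

```bash
python3 - <<'E'
from h import *
c=capture("wrist"); t=capture("top")
def red(c,box,hi):
    x0,y0,x1,y1=box; h=cv2.cvtColor(c["color"],cv2.COLOR_RGB2HSV)[y0:y1,x0:x1]
    m=((((h[...,0]<6)|(h[...,0]>172))&(h[...,1]>150)&(h[...,2]>60))).astype(np.uint8)
    n,l,st,ce=cv2.connectedComponentsWithStats(m); i=1+np.argmax(st[1:,4]); print(st[i],ce[i]+[x0,y0]); return ce[i]+[x0,y0]
k1=red(c,(100,0,190,70),0); k2=red(t,(215,280,245,310),0)
print("tri",tri([(c,k1),(t,k2)]),atz(c,k1,77),atz(t,k2,77))
print("pivot",atz(c,(246,130),46),"green dot",atz(c,(242.5,32),22),"gh",atz(c,(240,10),22),"wh",atz(c,(316,36),22))
print("cap top hint", atz(c,(140,30),83))
s=robot.sense();print(s["tcp_pos"],s["joints"])
E
```

```text
[  20    9   39   43 1226] [138.15497553  28.88091354]
[13 13  8  8 46] [231.63043478 296.2173913 ]
tri [382.06976278 326.42005921  75.82790373] [382.55760544 326.86340468  77.        ] [381.59100143 325.64714939  77.        ]
pivot [450.20766545 266.9014219   46.        ] green dot [440.6829158  340.24112851  22.        ] gh [438.30221678 355.4986348   22.        ] wh [498.82816208 342.58026839  22.        ]
cap top hint [386.34128745 325.4112403   83.        ]
[516.13515988 206.73510877 226.65437147] [ 2.64482742e-01  1.58014863e-01 -1.84496317e-01  1.22949130e+00
  4.24367008e-04  1.74630074e+00]
```

Call:
arm_command --increments '[[0.8, [0.015, -0.014, 0], [0, 0, 0]], [0.8, [0.04, -0.037, 0], [0, 0, 0]], [0.8, [0.07, -0.065, 0], [0, 0, 0]], [0.8, [0.1, -0.093, 0.01], [0, 0, 0]], [0.8, [0.12, -0.112, 0.03], [0, 0, 0]], [0.8, [0.131, -0.1225, 0.055], [0, 0, 0]], [0.8, [0.131, -0.1225, 0.077], [0, 0, 0]], [0.8, [0.131, -0.1225, 0.077], [0, 0, 0]]]'

```text
clock: 15.95
tcp_pos: [380.2, 325.9, 148.7]
tcp_rot: [-0.001, 0.675, 0.738, -0.002]
contact_force: [0.1, -0.6, 0.6]
width: 68.2
```

```bash
python3 - <<'E'
from h import *
for i in range(4): c=capture("wrist")
save(c,"w6.png"); s=robot.sense(); print(s["tcp_pos"],s["tcp_rot"],s["joints"])
print(proj(c,[382.5,326.3,83]),[(r["box"],r["conf"]) for r in spotter.recognise(c,"pull_knob")], go(382.5,326.3,54))
h=cv2.cvtColor(c["color"],cv2.COLOR_RGB2HSV); m=((((h[...,0]<6)|(h[...,0]>172))&(h[...,1]>150)&(h[...,2]>60))).astype(np.uint8)
n,l,st,ce=cv2.connectedComponentsWithStats(m); i=1+np.argmax(st[1:,4]); print(st[i],ce[i],atz(c,ce[i],77))
P=np.array([proj(c,[382.5+13*np.cos(a),326.3+13*np.sin(a),z]) for z in(63,79,83) for a in np.linspace(0,6.28,60)]); print(P.min(0),P.max(0))
E
```

```text
[383.57700246 327.00043471 151.63703438] [7.29249028e-05 6.75006386e-01 7.37810943e-01 1.17742944e-03] [ 5.77368057e-01  1.19579864e-01 -3.95681817e-01  1.05321800e+00
  4.46972455e-04  2.05931656e+00]
[319.86142653 258.24132975] [([300.0, 226.5, 341.8, 276.1], 0.65), ([287.7, 165.0, 517.3, 447.6], 0.52)] [-0.7 -1.4 97.7]
[ 449    0  127   78 6939] [506.73814671  32.94466061] [464.45666456 450.58521503  77.        ]
[297.01181272 226.80734465] [342.70903417 279.34758899]
```

View pics/w6.png

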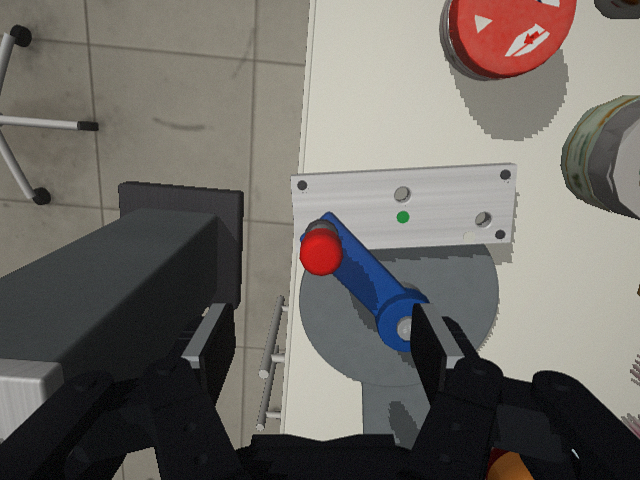

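Picture 7 shows the knob at (321,250), matching the projection, with the green hole at (402,194). I go down to grip it.

Call:
arm_command --increments '[[0.8, [-0.001, -0.001, 0.02], [0, 0, 0]], [0.8, [-0.001, -0.001, 0.045], [0, 0, 0]], [0.8, [-0.001, -0.001, 0.07], [0, 0, 0]], [0.8, [-0.001, -0.001, 0.09], [0, 0, 0]], [0.8, [-0.001, -0.001, 0.1], [0, 0, 0]], [0.8, [-0.001, -0.001, 0.101], [0, 0, 0]], [0.8, [-0.001, -0.001, 0.101], [0, 0, 0]], [0.8, [-0.001, -0.001, 0.101], [0, 0, 0]]]'

```text
clock: 17.2
tcp_pos: [382.7, 325.9, 50.3]
tcp_rot: [0.0, 0.675, 0.738, 0.001]
contact_force: [-0.8, -0.8, -0.5]
width: 68.3
```

Call:
arm_command --increments '[[0.5, [0, 0, 0], [0, 0, 0]], [0.4, [0, 0, 0], [0, 0, 0]], [0.2, [0, 0, 0], [0, 0, 0]], [0.1, [0, 0, 0], [0, 0, 0]], [0.1, [0, 0, 0], [0, 0, 0]], [0.1, [0, 0, 0], [0, 0, 0]], [0.1, [0, 0, 0], [0, 0, 0]], [0.1, [0, 0, 0], [0, 0, 0]]]' --squeeze 40

```text
clock: 18.2
tcp_pos: [382.3, 325.5, 49.7]
tcp_rot: [0.0, 0.675, 0.738, 0.0]
contact_force: [1.3, -1.9, 4.8]
width: 24.3
```

Call:
arm_command --increments '[[0.1, [0, 0, -0.003], [0, 0, 0]], [0.1, [0, 0, -0.006], [0, 0, 0]], [0.1, [0, 0, -0.009], [0, 0, 0]], [0.1, [0, 0, -0.012], [0, 0, 0]], [0.1, [0, 0, -0.0145], [0, 0, 0]], [0.1, [0, 0, -0.0145], [0, 0, 0]], [0.1, [0, 0, -0.0145], [0, 0, 0]], [0.1, [0, 0, -0.0145], [0, 0, 0]]]'

```text
clock: 19.2
tcp_pos: [381.8, 325.0, 63.6]
tcp_rot: [0.0, 0.675, 0.738, -0.0]
contact_force: [4.1, -0.8, -7.3]
width: 24.5
```

Call:
arm_command --increments '[[0.1, [0.0021, 0.0023, 0], [0, 0, 2]], [0.1, [0.0051, 0.006, 0], [0, 0, 5]], [0.1, [0.0079, 0.0097, 0], [0, 0, 8]], [0.1, [0.0105, 0.0136, 0], [0, 0, 11]], [0.1, [0.0129, 0.0177, 0], [0, 0, 14]], [0.1, [0.0151, 0.0219, 0], [0, 0, 17]], [0.1, [0.0165, 0.0247, 0], [0, 0, 19]], [0.1, [0.0171, 0.0262, 0], [0, 0, 20]]]'

```text
clock: 20.2
tcp_pos: [405.7, 344.5, 63.4]
tcp_rot: [-0.001, 0.793, 0.609, -0.001]
contact_force: [2.9, -2.0, -8.6]
width: 24.2
```

```bash
python3 - <<'E'
from h import *
for i in range(3): c=capture("wrist")
t=capture("top"); save(t,"t7.png"); s=robot.sense(); print(s["tcp_pos"],s["tcp_rot"],s["contact_force"],s["joints"])
cv2.imwrite("pics/c7.png",np.hstack([cv2.resize(t["color"][210:330,190:330,::-1],None,fx=3,fy=3,interpolation=2),cv2.resize(c["color"][:,:,::-1],(480,360))])[:,:800])
d=np.array(s["tcp_pos"][:2])-[449.7,266.6]; print(np.hypot(*d),np.degrees(np.arctan2(d[1],d[0])))
E
```

```text
[405.88483388 344.65532718  63.6065865 ] [-5.39254726e-04  7.92753417e-01  6.09542103e-01 -3.92518554e-04] [ 1.31733254 -1.24829278 -7.60887283] [ 5.82006369e-01  2.63106065e-01 -4.29958949e-01  8.78593406e-01
  1.01796935e-03  2.41263252e+00]
89.51202647181215 119.30701068934044
```

View pics/c7.png

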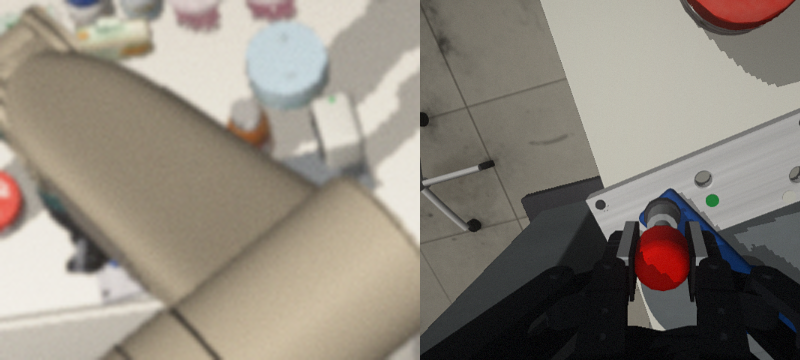

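Picture 8 shows the knob lifted and the arm halfway. The bottle rides on the rest (seen at about (250,120) in the top crop), and I continue the arc.

Call:
arm_command --increments '[[0.1, [0.0021, 0.0023, 0], [0, 0, 2]], [0.1, [0.0051, 0.006, 0], [0, 0, 5]], [0.1, [0.0079, 0.0097, 0], [0, 0, 8]], [0.1, [0.0105, 0.0136, 0], [0, 0, 11]], [0.1, [0.0129, 0.0177, 0], [0, 0, 14]], [0.1, [0.0151, 0.0219, 0], [0, 0, 17]], [0.1, [0.0165, 0.0247, 0], [0, 0, 19]], [0.1, [0.0174, 0.0269, 0], [0, 0, 20.5]]]'

```text
clock: 21.4
tcp_pos: [436.4, 355.0, 63.7]
tcp_rot: [-0.001, 0.889, 0.458, -0.0]
contact_force: [-0.0, 1.3, -7.8]
width: 24.3
```

Call:
arm_command --increments '[[0.1, [0, 0, 0], [0, 0, 0]], [0.1, [0, 0, 0.003], [0, 0, 0]], [0.1, [0, 0, 0.005], [0, 0, 0]], [0.1, [0, 0, 0.007], [0, 0, 0]], [0.1, [0, 0, 0.008], [0, 0, 0]], [0.1, [0, 0, 0.009], [0, 0, 0]], [0.1, [0, 0, 0.009], [0, 0, 0]], [0.1, [0, 0, 0.009], [0, 0, 0]]]'

```text
clock: 22.4
tcp_pos: [436.9, 355.0, 54.9]
tcp_rot: [-0.001, 0.889, 0.459, 0.0]
contact_force: [-2.3, 4.9, -5.8]
width: 24.4
```

Call:
arm_command --increments '[[0.1, [0, 0, 0.002], [0, 0, 0]], [0.1, [0, 0, 0.004], [0, 0, 0]], [0.1, [0, 0, 0.005], [0, 0, 0]], [0.1, [0, 0, 0.0053], [0, 0, 0]], [0.1, [0, 0, 0.0053], [0, 0, 0]], [0.1, [0, 0, 0.0053], [0, 0, 0]], [0.1, [0, 0, 0.0053], [0, 0, 0]], [0.1, [0, 0, 0.0053], [0, 0, 0]]]'

```text
clock: 23.4
tcp_pos: [437.1, 355.0, 49.9]
tcp_rot: [-0.001, 0.889, 0.459, 0.0]
contact_force: [-2.2, 5.0, -3.7]
width: 24.6
```

Call:
arm_command --increments '[[0.3, [0, 0, 0], [0, 0, 0]], [0.45, [0, 0, 0], [0, 0, 0]], [0.6, [0, 0, 0], [0, 0, 0]], [0.75, [0, 0, 0], [0, 0, 0]], [0.75, [0, 0, 0], [0, 0, 0]], [0.75, [0, 0, 0], [0, 0, 0]], [0.75, [0, 0, 0], [0, 0, 0]], [0.75, [0, 0, 0], [0, 0, 0]]]'

```text
clock: 24.4
tcp_pos: [436.9, 354.6, 49.5]
tcp_rot: [-0.0, 0.889, 0.459, -0.0]
contact_force: [-0.5, -0.2, 0.7]
width: 63.9
```

Call:
arm_command --increments '[[0.75, [0, 0, -0.01], [0, 0, 0]], [0.75, [0, 0, -0.03], [0, 0, 0]], [0.75, [0, 0, -0.06], [0, 0, 0]], [0.75, [0, 0, -0.09], [0, 0, 0]], [0.75, [0, 0, -0.12], [0, 0, 0]], [0.75, [-0.02, 0, -0.15], [0, 0, 0]], [0.75, [-0.05, 0, -0.17], [0, 0, 0]], [0.75, [-0.07, 0, -0.18], [0, 0, 0]]]'

```text
clock: 25.4
tcp_pos: [396.4, 297.2, 231.8]
tcp_rot: [-0.0, 0.889, 0.459, 0.001]
contact_force: [-0.6, -0.2, 0.1]
width: 64.0
```

```bash
python3 - <<'E'
from h import *
for i in range(4): c=capture("wrist")
save(c,"w8.png"); s=robot.sense(); print(s["tcp_pos"],s["tcp_rot"],s["contact_force"],s["width"],s["clock"])
a=np.radians(97.8); r=[449.7-90*np.cos(a),266.6-90*np.sin(a)]; k=[449.7+90*np.cos(a),266.6+90*np.sin(a)]
for n,X in dict(knob70=[*k,70],rest=[*r,60],cap=[*r,150]).items(): print(n,proj(c,X))
for o in ["big_bottle","pull_knob"]: print([(r["box"],r["conf"]) for r in spotter.recognise(c,o)])
P=np.array([proj(c,[k[0]+13*np.cos(q),k[1]+13*np.sin(q),z]) for z in(63,79) for q in np.linspace(0,6.28,60)]+[proj(c,[*k,83])]); print("knob exp",P.min(0),P.max(0))
E
```

```text
[396.83153421 297.77753245 230.20983475] [-3.11314283e-04  8.88694411e-01  4.58498803e-01  9.97392267e-04] [-0.5209983   0.38696674  0.0673202 ] 63.985197889289914 25.6
knob70 [320.71134047 124.80064851]
rest [463.67847745 282.88383216]
cap [511.68532456 339.02691538]
[([439.4, 259.7, 535.2, 361.4], 0.66)]
[([304.6, 107.5, 339.2, 143.6], 0.86), ([246.1, 37.8, 623.9, 412.8], 0.52)]
knob exp [302.57635211 105.90925046] [338.78527847 143.63044707]
```

View pics/w8.png

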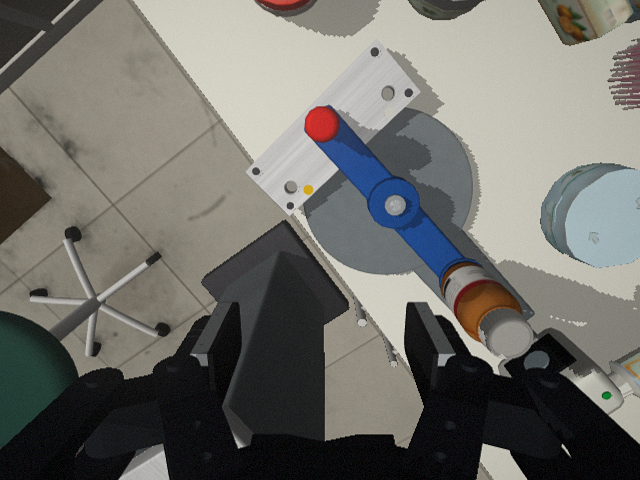

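Picture 9 shows the knob at (322,125) over the green hole, its box matching the fully-down projection to within 2 px. The bottle stands upright before the reader, with its cap at (507,333). The gripper is clear, so I hand in.

```bash
python3 -c "
from h import *
s=robot.sense();print(s['clock'],np.abs(s['qd']).max());print(job.job_done())"
```

```text
25.7 0.009884754987934787
the job is handed in; nothing more can be done
None
```

I stood the larger brown bottle on the rubber rest and let go of it. Then I pulled the red knob up about 14 mm, swung the arm 40° clockwise to the green hole, lowered and released the knob, and drew the gripper clear. I handed the job in at 25.7 s.

- **Knob:** before release, the pull on the gripper fell with the spring, from about 8 N to 3.7 N at the original knob height. In the last picture the knob's box matches its fully-down position at the green hole to within 2 px, though a box alone would not show a lift of a few mm.
- **Bottle:** the last picture shows it upright on the rest, before the reader. Its box after placing was about 3 px from where I expected it, or roughly 2–3 mm, against the 18 mm allowed.
- **Other things:** the gripper was open, clear and read no contact force. I saw none of the other objects moved, but did not re-measure them.
- **Disagreement:** my estimates of how the stand is turned differed by about 1° (7.2° to 8.3°), which did not affect the result.

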